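Check that a brake lever comes up firm short of the grip

TASK

The brake on the handlebar in the vise has just been bled: press its long lever, the one beside the square fluid reservoir, in with the backs of your fingers until it comes up hard at its stop short of the rubber grip, keep it there about a second and let it spring right out. Then press it in to the stop once more and finish while holding it there, firm but not forced, so that I can measure the gap. Push only from outside, without pinching the lever or touching its grip, and leave the short clutch lever, the throttle and everything on the bench where they are.

Things in the scene. Friction and masses are not known exactly. Their poses are not given: they have to be found in the camera images.
- vise: bench vise bolted down (jaw tops at 153 mm; screw and tommy bar reach 206 mm to -x, below 115 mm) holding a straight handlebar by its stem. Origin on the bench under the bar's middle. The bar (22 mm tube, 560 mm long, 31 mm rubber grips) runs along y, centre line 225 mm up. Levers lie level at bar height on its -x side, nearest the robot: long brake lever at the +y end, clutch and throttle at -y
- reservoir_top (a point): centre of the lid of the brake's square black fluid reservoir (40 by 54 mm, lid 265 mm above the bench), between the brake lever's pivot and the vise; fixed
- brake_press (a point): where to press: on the outer face (-x side) of the aluminium brake lever, at mid height; moves with the lever. Its y runs along the blade to the ball end (55 mm on), x inwards to the grip; the pivot is at (36, -80) mm. Blade 16 mm high, 9 mm thick, nearly straight for 25 mm either side. Clear gap behind it to the grip: 54 mm with the lever out, 27 mm at the stop; this point travels 28 mm
- brake_pivot (a point): vertical pivot axis of the brake lever, at mid height of the blade (225 mm above the bench); fixed, at (-42, 125) mm in the vise's x, y; its axes are the vise's
- brake_lever (a joint): brake lever angle, rad: 0 = right out (its spring returns it), grows as it is pressed in (clockwise from above); 0.32 = hard at its stop, slightly more if pressed harder. At the press point the spring takes about 4 N to start and 7 N at the end of the travel; then it comes up hard and the force climbs by some 5 N per mm. It counts as in above 0.305, as out below 0.03
- brake_grip: rubber grip on the bar behind the brake lever, 31 mm thick, 135 mm long from y 150 to 285 mm of the vise's frame; origin on the bar's centre line at the middle of the handlebar, 225 mm above the bench, axes as the vise's. Not to be touched
- clutch_lever (a joint): angle of the short clutch lever (90 mm long, no reservoir beside it) at the other end of the bar, rad: 0 = out; soft spring; leave alone
- throttle_tip (a point): top of the round tip of the small throttle lever that stands off the bar to +x on the clutch side, 260 mm above the bench; it stays where it is pushed; leave it alone
- pliers: pliers with teal handles, 170 mm long, 19 mm high, lying on the bench under the brake lever, jaws to +x of its own frame; origin on the bench at its middle; leave alone
- spanner: steel spanner, 170 mm long, lying on the bench under the clutch lever; origin on the bench near its middle; leave alone
- screwdriver: screwdriver, 200 mm long, lying behind the vise; origin on the bench near its middle; leave alone
- fluid_bottle: white brake fluid bottle, 60 mm across, 150 mm high, standing behind the bar; origin at the centre of its foot; leave alone
- cup: open steel cup, 68 mm across, 85 mm high, standing behind the bar; origin at the centre of its foot; leave alone
- socket: steel socket (short tube), 24 mm across, 32 mm high, standing beside the vise under the bar; origin at the centre of its foot; leave alone
- grease_tin: flat aluminium tin, 60 mm across, 42 mm high, standing under the bar on the clutch side; origin at the centre of its foot; leave alone

How it is judged:
On the way, in this order (a step that is already met when the one before it is completed fails the run):
1. the fingers press the brake lever in to its stop and keep it there (value of joint brake_lever above 0.305 rad and contact force between the fingers and brake_lever above 2 N), for 0.5 s.
2. the brake lever is let go and springs right out (value of joint brake_lever below 0.03 rad and contact force between the fingers and brake_lever below 0.5 N), for 0.1 s.
At the end, for the whole second after the job is handed in: after one full stroke (in at least 0.5 s, then let go and out below 0.03 rad) the brake lever is in at its stop again (above 0.305 of 0.32 rad), still, fingers pressing on it (over 2 N); clutch lever (0.05 rad), throttle (8 mm) and bench things (20 mm) are as they were (all of step 1 and velocity of joint brake_lever between -0.05 and 0.05 rad/s and value of joint clutch_lever below 0.05 rad and distance of throttle_tip from where it was at the start of the episode below 0.008 m and distance of each of pliers, spanner, screwdriver, fluid_bottle, cup, socket, grease_tin from where it was at the start of the episode below 0.02 m); the arm keeps its last pose, push and grip.
It fails at once if the lever is pinched, or fingers are hooked round it, instead of being pressed from outside (contact force between the fingers and brake_lever above 1 N and x of the grasp point in the frame of brake_press above -0.002 m).
It fails at once if the lever is forced, or the handlebar struck, with more than 45 N (contact force between any of the fingers, the arm and vise above 45 N).
It fails at once if the robot touches the brake lever's grip (contact force between any of the fingers, the arm and brake_grip above 1 N).
It fails at once if the clutch lever or the throttle is moved (value of joint clutch_lever above 0.05 rad or distance of throttle_tip from where it was at the start of the episode above 0.008 m).
It fails at once if something lying on the bench is moved, lifted or knocked over (distance of any of pliers, spanner, screwdriver, fluid_bottle, cup, socket, grease_tin from where it was at the start of the episode above 0.02 m or angle between any of pliers, spanner, screwdriver, fluid_bottle, cup, socket, grease_tin's own z axis and vertical above 0.4 rad).
It also fails if it takes over 42 s, if anything falls off the work surface, if the arm or the gripper's body presses on something with over 40 N, if the wrist force passes 120 N, or if a joint passes its speed limit or range.

ROBOT

A 7-joint arm with a two-finger parallel gripper is mounted at the origin on the work surface. World frame = base frame: x ahead of the robot, y to its left, z up, the work surface at z = 0. Lengths are in m, angles in rad, forces in N, time in s.
With the tool pointing down it reaches from about 0.4 to 0.85 m from the base axis. Payload 10.4 kg.
Tool frame: the origin (TCP) lies between the finger pads; the fingertips stand r.nose_length ahead of it and the grasp point (between the pads) lies 6 mm ahead of it (r.nose_length is the distance from the TCP to the fingertips, in m); z points along the fingers, x is the direction in which the jaws open and shut, and the axes are right-handed (so a half turn about z gives the same grasp; the last joint's range is limited). The gripper opens to 87 mm and grips with 3 to 60 N. Pads are 19 mm wide; open, the fingers measure 117 mm over their backs; the gripper's body (75 mm by 190 mm) begins 51 mm behind the grasp point.
Start: joints at [-1.205, 0.332, -0.065, 1.46, 0.022, 1.35, -0.088], TCP at [0.237, 0.578, 0.21] pointing down, gripper open.
Joint ranges: [-2.6, 2.6], [-0.5, 2.12], [-1.47, 1.34], [0.16, 2.42], [-1.27, 4.41], [0.06, 2.06], [-2.6, 2.6]. Speed limits (rad/s): [2.22, 2.22, 2.79, 2.79, 3.14, 3.14, 3.14].

INTERFACE

Orientations are given as a unit quaternion [x, y, z, w].
In Python, from bench import r gives the robot as it stands. The module is installed in compiled form; this text tells all that it offers.
- The arm moves only by the shell command python3 -m creep 'ROWS' [OPENING] [FORCE]. ROWS is JSON, a list of rows, each an object of numbers: "x", "y", "z": the shift along the world's x, y, z in m; "spin": the turn about the world's z in degrees. In form: [{"x": .., "y": .., "z": .., "spin": ..}, ...]. A call has 1 to 12 rows; each row is the pose to reach, as a shift and turn from the pose commanded when the call began; what a row does not reach only later rows make up. A row lasts 1/8 s, in which the tool goes at most 62.5 mm and 10.7 degrees, less where a joint would pass 70% of its speed; a pose out of reach is approached as far as the arm can. A call with a gripper value outside its range is refused whole. OPENING is the finger opening in m, from 0 to 0.087, set as the call begins (- or left out, the last holds). The fingers move at their own pace and stop on an object; FORCE is the grip in N (left out, the last holds). Time passes only in rows, so rows that repeat a pose let the fingers close. It gives the time, the measured TCP pose, the force and the opening at its end, in the units of the state.
- r.read_state(): the state, without advancing time (a new reading comes with each control period).
- r.camera(name): name is "scene" or "top" or "wrist"; returns a dict with "pixels" (420x560x3 uint8, blue, green, red), "z_map" (420x560 float32, m along the optical axis (not along the pixel's ray), 0 where there is no reading), "K" (3x3 intrinsics, pixels), "R" (3x3) and "t" (3): a world point X has camera coordinates R X + t. Camera axes: x right, y down, z forward; pixel columns grow to the right and rows downward; lengths in m; the calibration is good to about 2 mm. A picture is of the moment at which its call begins.
- r.close_job(): hands the job in, once; it reports no verdict.
The state is a dict: "time": time; "joint_positions": joint angles; "joint_vel": joint speeds; "joint_torque": joint torques, N m; "ee_pos": TCP position; "eef_rot": TCP orientation; "ft_force": force on the tool from outside, world axes, zero at the start; "torque": the same for the moment, N m; "width": finger opening in m.
Only numpy, scipy, OpenCV 4.12 (cv2) and the standard library are available. Lean on these libraries where they do the work, as an engineer would, in place of code of your own. Each camera call takes 0.05 s, during which the arm holds its last target. There are 200 camera calls.

## Working session

There is one attempt and no reset: what is moved stays moved. The work goes in short steps, Python scripts to look and compute and a shell command to move; the robot and the scene stay as the last step left them, time stands still between calls to the robot, and variables do not carry over. Pictures are saved under pics/ and viewed, about 8 in all and at most 12, crops included, and the job is handed in when it is done.

```bash
mkdir -p pics; cat > h.py <<'E'
from bench import r
import numpy as np, cv2
def snap(name,fn):
    c=r.camera(name); cv2.imwrite('pics/'+fn+'.png',c['pixels']); np.savez('pics/'+fn+'.npz',**c); return c
def pt(c,u,v,w=1):
    z=c['z_map'][v-w:v+w+1,u-w:u+w+1]; z=np.median(z[z>0])
    p=np.linalg.inv(c['K'])@[u,v,1]*z
    return c['R'].T@(p-c['t'])
E
python3 - <<'E'
from h import *
for n in('scene','top'):
    c=snap(n,n+'0'); print(n,(-c['R'].T@c['t']).round(3))
s=r.read_state(); print(s, r.nose_length)
E
```

```text
scene [ 1.39  -0.06   0.676]
top [ 0.428 -0.001  0.958]
{'time': 0.1, 'joint_positions': array([-1.20461721,  0.33279956, -0.06469512,  1.460813  ,  0.02163399,
        1.34992525, -0.08845692]), 'joint_vel': array([ 2.41019620e-04, -9.49310026e-04,  1.28453724e-03, -1.70332024e-03,
        1.88039278e-05, -1.98321199e-03, -1.02097123e-03]), 'joint_torque': array([ 2.18154135e-03, -6.24532056e+01,  2.50288099e-02, -3.90718925e+01,
       -6.13100175e-02,  3.64405860e-02,  6.86138856e-05]), 'ee_pos': array([0.2367966 , 0.57802685, 0.20956038]), 'eef_rot': array([ 8.30361056e-01,  5.57225383e-01, -4.91848952e-04,  3.84685985e-04]), 'ft_force': array([-0.90725985,  0.50989056,  0.24409648]), 'torque': array([-0.00696504, -0.01800656, -0.04106657]), 'width': 0.08691001465476393} 0.025
```

View pics/top0.png

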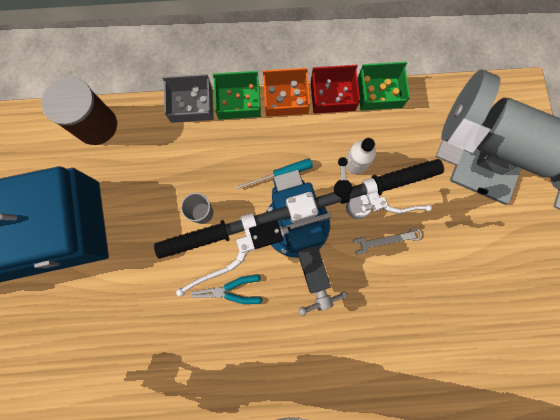

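View pics/scene0.png

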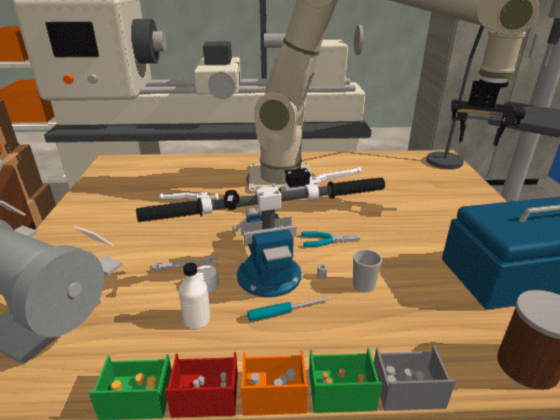

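Top view: the bar runs from (158,250) at the brake grip end to (441,168). The reservoir lid is near (262,235), the lever ball at (180,293) and the blade runs up to its pivot near (248,250). The pliers lie under the lever at (230,290).

```bash
python3 - <<'E'
from h import *
c=dict(np.load('pics/top0.npz'))
for n,u,v in [('ball',180,293),('b1',200,280),('b2',215,272),('b3',230,266),('b4',240,258),('gL',165,249),('g2',220,235),('gR',435,170),('gR2',385,184),('res',260,235),('res2',268,238),('clamp',302,206),('clball',428,208)]:
    print(n,pt(c,u,v).round(4))
# bar axis fit & lever from heights
K=c['K'];z=c['z_map'];v,u=np.mgrid[:420,:560]
P=(np.stack([u,v,np.ones_like(u)],-1)@np.linalg.inv(K).T*z[...,None]-c['t'])@c['R']
m=(z>0)&(P[...,2]>.215)&(P[...,2]<.25)&(u>150)&(u<232)&(v>225)&(v<305)
Q=P[m];print(len(Q))
m2=(z>0)&(P[...,2]>.255)&(P[...,2]<.275)&(u>235)&(u<290)&(v>210)&(v<255)
R=P[m2];print('res',len(R),R.mean(0),cv2.minAreaRect(R[:,:2].astype(np.float32)*1000))
for (u0,u1,v0,v1) in [(155,228,225,258),(375,445,155,195)]:
    k=(z>0)&(P[...,2]>.233)&(P[...,2]<.25)&(u>u0)&(u<u1)&(v>v0)&(v<v1);print('grip',k.sum(),P[k].mean(0),P[k].max(0),P[k].min(0), cv2.fitLine(P[k][:,:2].astype(np.float32),1,0,.01,.01).ravel())
im=cv2.resize(c['pixels'][215:315,150:290],None,fx=5.7,fy=5.7,interpolation=cv2.INTER_CUBIC);cv2.imwrite('pics/crop0.png',im)
E
```

```text
ball [0.4206 0.1804 0.2333]
b1 [0.4412 0.1439 0.2321]
b2 [0.4538 0.116  0.2325]
b3 [0.4627 0.088  0.2338]
b4 [0.4761 0.0691 0.2321]
gL [0.5013 0.2051 0.2395]
g2 [0.5205 0.1037 0.2374]
gR [ 0.6178 -0.3131  0.2372]
gR2 [ 0.5964 -0.2135  0.2385]
res [0.512  0.0284 0.2658]
res2 [0.5058 0.0145 0.2651]
clamp [ 0.5633 -0.0519  0.2452]
clball [ 0.5461 -0.2916  0.2302]
1586
res 670 [0.5135921  0.01816352 0.26508537] ((514.14208984375, 18.175661087036133), (40.323883056640625, 53.8819580078125), 13.335216522216797)
grip 1034 [0.51532523 0.15722051 0.23881658] [0.53915454 0.22301314 0.24695225] [0.48969949 0.0902154  0.23305355] [ 0.22401322 -0.9745861   0.5162793   0.15125015]
grip 955 [ 0.61191153 -0.25987626  0.23869309] [ 0.64001777 -0.19454705  0.24760763] [ 0.57859222 -0.32968398  0.23301803] [ 0.23971583 -0.9708431   0.60747683 -0.2457968 ]
```

View pics/crop0.png

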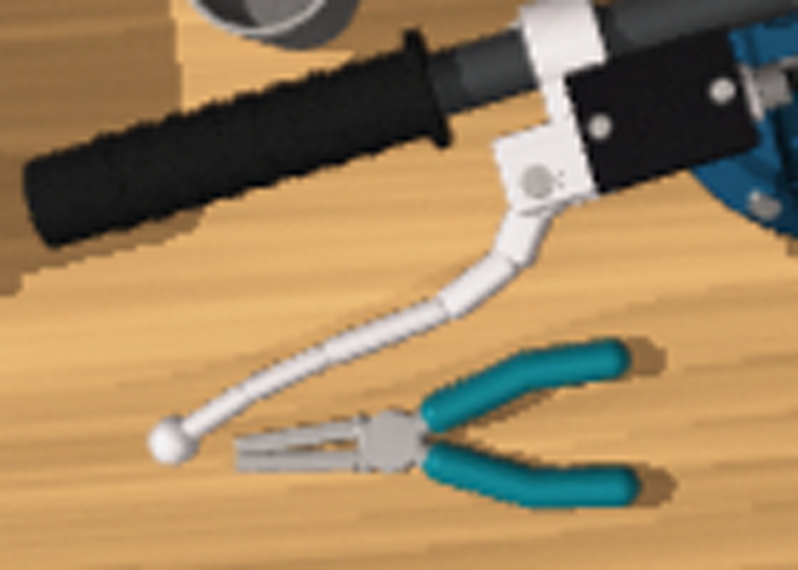

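Checks agree: lid size 40×54 at z 0.265 and bar yaw about 13.1°. The predicted pivot is (0.494, 0.061), and the press point is about (0.441, 0.131) with the lever out and about (0.466, 0.144) at the stop. I'll approach high with the fingers closed and the jaw axis at about 4°, so that a finger back faces the blade.

```bash
python3 -m creep '[{"x":0.005,"y":-0.01,"z":0.02,"spin":-3},{"x":0.015,"y":-0.04,"z":0.05,"spin":-10},{"x":0.03,"y":-0.08,"z":0.08,"spin":-18},{"x":0.045,"y":-0.13,"z":0.09,"spin":-26},{"x":0.06,"y":-0.18,"z":0.09,"spin":-34},{"x":0.08,"y":-0.24,"z":0.09,"spin":-42},{"x":0.1,"y":-0.3,"z":0.09,"spin":-50},{"x":0.12,"y":-0.36,"z":0.09,"spin":-57},{"x":0.135,"y":-0.41,"z":0.09,"spin":-62},{"x":0.145,"y":-0.44,"z":0.09,"spin":-64},{"x":0.15,"y":-0.45,"z":0.09,"spin":-64},{"x":0.15,"y":-0.45,"z":0.09,"spin":-64}]' 0 15; python3 - <<'E'
from h import *
s=r.read_state();print(s['ee_pos'],s['eef_rot'],s['ft_force'],s['width'],s['joint_positions'])
c=snap('wrist','w1'); snap('top','t1')
E
```

```text
time: 1.6
ee_pos: [0.3869, 0.1285, 0.3009]
eef_rot: [0.999, 0.032, 0.0, -0.001]
ft_force: [-0.0, -0.2, 1.0]
width: 0.0005
[0.38694005 0.12851597 0.30085947] [ 9.99483947e-01  3.21170547e-02  2.75378839e-04 -5.08976337e-04] [-0.04961388 -0.21150263  0.96757981] 0.0004670513215995733 [-0.82882419 -0.22680748  0.33282185  1.84399049  0.07300499  1.51155507
 -0.44394698]
```

View pics/w1.png

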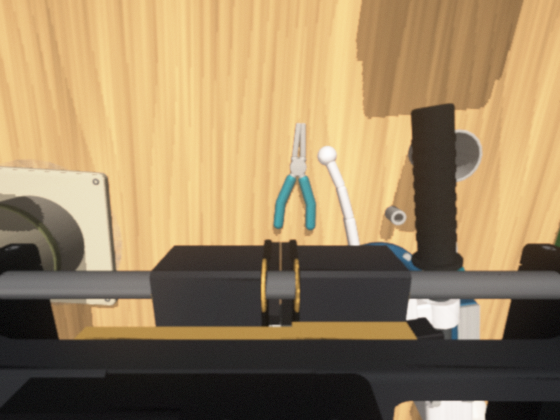

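The wrist view shows the closed fingers at (280,280), the ball at (327,155) and the blade running to (352,240). Nothing lies between the fingers and the lever. I'll measure the blade from this view, then descend.

```bash
python3 - <<'E'
from h import *
c=dict(np.load('pics/w1.npz'))
for u,v in [(327,155),(337,180),(343,205),(350,232)]: print(pt(c,u,v,0).round(4))
E
python3 -m creep '[{"z":-0.01},{"z":-0.03},{"z":-0.05},{"z":-0.062},{"z":-0.066},{"z":-0.066}]'
```

```text
[0.4206 0.1812 0.2339]
[0.4313 0.1615 0.2313]
[0.4384 0.1411 0.2325]
[0.447  0.118  0.2329]invalid input at $[0]: expected keys x, y, z, spin
```

```bash
python3 -m creep '[{"x":0,"y":0,"z":-0.01,"spin":0},{"x":0,"y":0,"z":-0.03,"spin":0},{"x":0,"y":0,"z":-0.05,"spin":0},{"x":0,"y":0,"z":-0.062,"spin":0},{"x":0,"y":0,"z":-0.066,"spin":0},{"x":0,"y":0,"z":-0.066,"spin":0}]'; python3 -m creep '[{"x":0.01,"y":0.0,"z":0,"spin":0},{"x":0.02,"y":0.0,"z":0,"spin":0},{"x":0.028,"y":0.0,"z":0,"spin":0},{"x":0.034,"y":0.001,"z":0,"spin":0},{"x":0.038,"y":0.002,"z":0,"spin":0},{"x":0.038,"y":0.002,"z":0,"spin":0}]'
```

```text
time: 2.45
ee_pos: [0.387, 0.1286, 0.2344]
eef_rot: [0.999, 0.033, 0.0, 0.0]
ft_force: [-0.6, -0.0, -0.0]
width: 0.0007
time: 3.2
ee_pos: [0.425, 0.1304, 0.2342]
eef_rot: [0.999, 0.033, -0.0, 0.0]
ft_force: [0.2, -0.1, -0.2]
width: 0.0004
```

No contact yet. I'll continue in small steps.

```bash
python3 -m creep '[{"x":0.003,"y":0.001,"z":0,"spin":0},{"x":0.006,"y":0.002,"z":0,"spin":0},{"x":0.006,"y":0.002,"z":0,"spin":0}]';python3 -m creep '[{"x":0.003,"y":0.001,"z":0,"spin":0},{"x":0.006,"y":0.003,"z":0,"spin":0},{"x":0.006,"y":0.003,"z":0,"spin":0}]'; python3 - <<'E'
from h import *
c=snap('top','t2'); cv2.imwrite('pics/t2c.png',cv2.resize(c['pixels'][190:330,140:320],None,fx=4.2,fy=4.2,interpolation=cv2.INTER_CUBIC))
E
```

```text
time: 3.58
ee_pos: [0.431, 0.1325, 0.2343]
eef_rot: [0.999, 0.032, 0.0, -0.0]
ft_force: [-0.4, -0.3, 0.1]
width: 0.0002
time: 3.95
ee_pos: [0.4371, 0.1355, 0.2342]
eef_rot: [0.999, 0.033, 0.0, 0.0]
ft_force: [-0.1, -0.4, 0.5]
width: 0.0006
```

View pics/t2c.png

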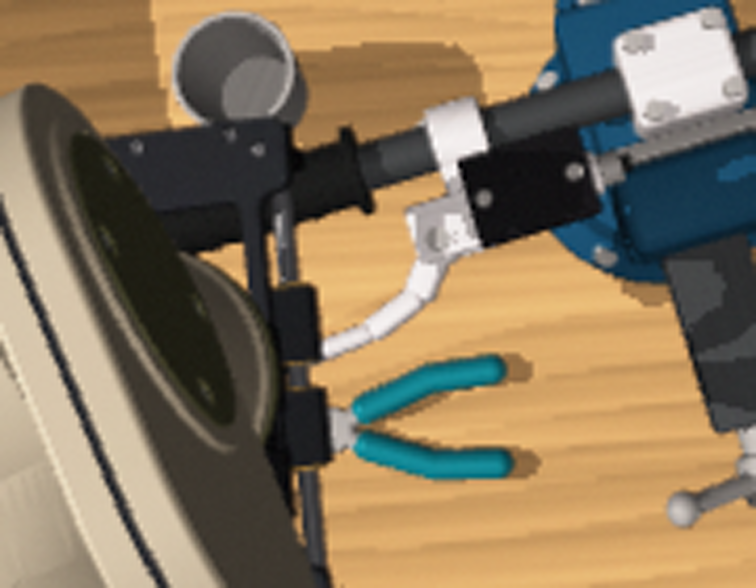

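There is no contact yet although the TCP is near the blade face, so the fingers may be thinner at the tips than I assumed. I'll look closer before going on.

```bash
python3 - <<'E'
from h import *
c=snap('wrist','w2'); cv2.imwrite('pics/w2c.png',cv2.resize(c['pixels'][120:330,200:460],None,fx=2.8,fy=2.8,interpolation=cv2.INTER_CUBIC))
for f in('top0','t2'):
    d=dict(np.load('pics/%s.npz'%f))
    for u,v in [(230,266),(225,268)]: print(f,pt(d,u,v,0).round(4))
E
```

```text
top0 [0.4626 0.0879 0.2343]
top0 [0.4597 0.0973 0.2333]
t2 [0.4627 0.0881 0.2326]
t2 [0.4598 0.0975 0.2318]
```

View pics/w2c.png

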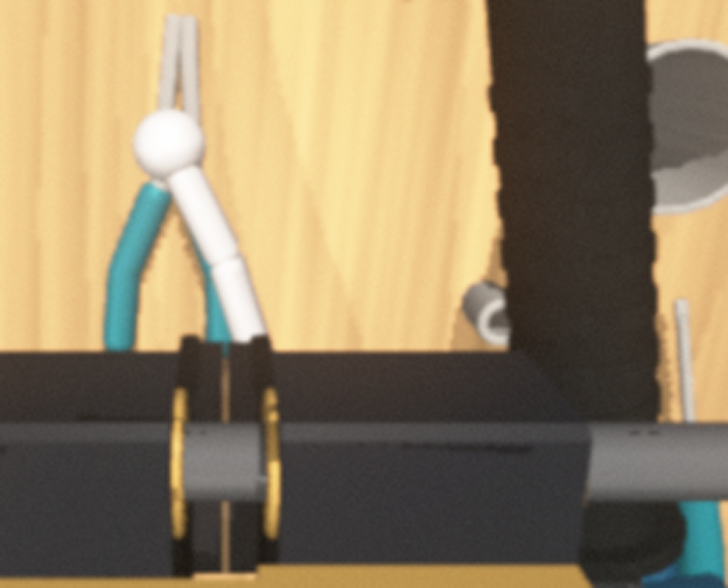

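The lever hasn't moved. The grasp point is already only about 5 mm from the face with no contact, so the closed tips are thin and would leave too little margin to the 2 mm limit. I'll back off, open the fingers to 36 mm and press with the back of the bar-side finger.

```bash
python3 -m creep '[{"x":-0.015,"y":-0.004,"z":0,"spin":0},{"x":-0.03,"y":-0.006,"z":0,"spin":0},{"x":-0.036,"y":-0.006,"z":0,"spin":0},{"x":-0.036,"y":-0.006,"z":0,"spin":0}]'; python3 -m creep '[{"x":0,"y":0,"z":0,"spin":0},{"x":0,"y":0,"z":0,"spin":0},{"x":0,"y":0,"z":0,"spin":0},{"x":0,"y":0,"z":0,"spin":0}]' 0.036 60
python3 -m creep '[{"x":0.005,"y":0.0,"z":0,"spin":0},{"x":0.01,"y":0.002,"z":0,"spin":0},{"x":0.015,"y":0.004,"z":0,"spin":0},{"x":0.018,"y":0.005,"z":0,"spin":0},{"x":0.018,"y":0.005,"z":0,"spin":0}]'
```

```text
time: 4.55
ee_pos: [0.4008, 0.1296, 0.2345]
eef_rot: [0.999, 0.033, 0.0, -0.0]
ft_force: [0.5, 0.1, -0.1]
width: 0.0007
time: 5.05
ee_pos: [0.401, 0.1294, 0.2342]
eef_rot: [0.999, 0.032, -0.0, 0.0]
ft_force: [0.2, -0.5, 0.5]
width: 0.0317
time: 5.68
ee_pos: [0.4191, 0.1344, 0.2342]
eef_rot: [0.999, 0.032, -0.0, 0.0]
ft_force: [-0.0, 0.3, 0.1]
width: 0.0357
```

```bash
python3 -m creep '[{"x":0.003,"y":0.001,"z":0,"spin":0},{"x":0.005,"y":0.002,"z":0,"spin":0},{"x":0.005,"y":0.002,"z":0,"spin":0}]'; python3 -m creep '[{"x":0.003,"y":0.001,"z":0,"spin":0},{"x":0.005,"y":0.002,"z":0,"spin":0},{"x":0.005,"y":0.002,"z":0,"spin":0}]'
```

```text
time: 6.05
ee_pos: [0.424, 0.1364, 0.2343]
eef_rot: [0.999, 0.032, 0.0, 0.0]
ft_force: [-0.2, 0.2, 0.3]
width: 0.0363
time: 6.42
ee_pos: [0.429, 0.1384, 0.2342]
eef_rot: [0.999, 0.032, -0.0, 0.0]
ft_force: [-0.6, 0.1, -0.2]
width: 0.0356
```

A finger should have met the blade by now, yet the force is still zero. I'll check by image.

```bash
python3 - <<'E'
from h import *
c=snap('wrist','w3'); im1=cv2.resize(c['pixels'][120:330,200:460],None,fx=1.9,fy=1.9)
s=snap('scene','s3'); im2=cv2.resize(s['pixels'][110:250,240:420],None,fx=4.4,fy=4.4,interpolation=cv2.INTER_CUBIC)
cv2.imwrite('pics/s3c.png',im2)
t=snap('top','t3')
d=dict(np.load('pics/top0.npz'))
for u,v in [(230,266),(225,268)]: print(pt(d,u,v,0).round(4),pt(t,u,v,0).round(4))
for n,q in(('s',s),('w',c)):
  for X in [(.441,.1306,.225),(.4206,.181,.225),(.429,.138,.209)]:
    p=q['K']@(q['R']@X+q['t']);print(n,X,(p[:2]/p[2]).round(1))
E
```

```text
[0.4626 0.0879 0.2343] [0.4627 0.088  0.2338]
[0.4597 0.0973 0.2333] [0.4597 0.0974 0.2328]
s (0.441, 0.1306, 0.225) [339.5 172.8]
s (0.4206, 0.181, 0.225) [357.7 169.1]
s (0.429, 0.138, 0.209) [341.1 176.4]
w (0.441, 0.1306, 0.225) [297.8 253.5]
w (0.4206, 0.181, 0.225) [271.1 175.5]
w (0.429, 0.138, 0.209) [280.3 233.6]
```

View pics/s3c.png

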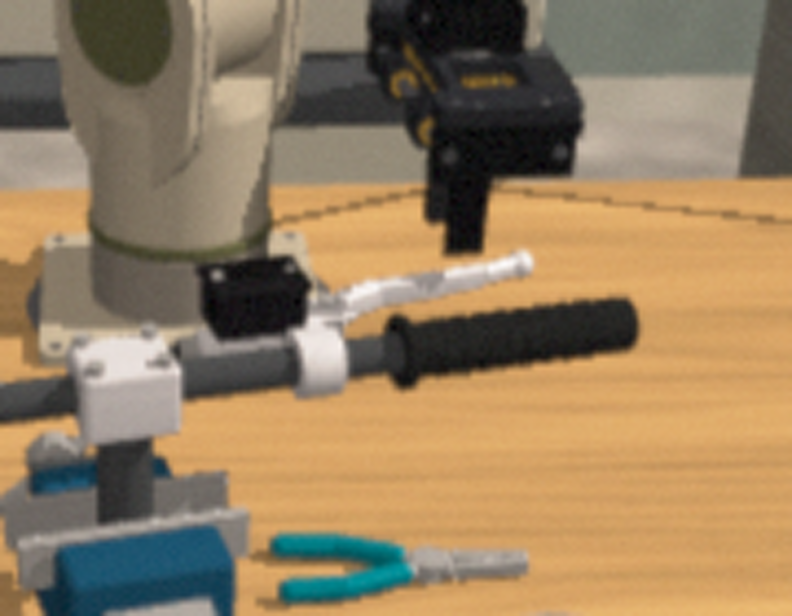

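In the scene crop the fingertip bottom is at (463,250) and the blade at (463,272), so the tip looks above or behind the blade. I'll measure its depth.

```bash
python3 - <<'E'
from h import *
s=dict(np.load('pics/s3.npz'))
for v in range(152,182,2): print(v,[pt(s,u,v,0).round(3).tolist() for u in (342,345,348)])
for u,v in [(358,170),(325,178)]: print(pt(s,u,v,0).round(3))
E
```

```text
152 [[0.459, 0.129, 0.289], [0.462, 0.135, 0.29], [0.462, 0.143, 0.29]]
154 [[0.461, 0.129, 0.284], [0.462, 0.136, 0.285], [0.46, 0.143, 0.284]]
156 [[0.462, 0.129, 0.279], [0.461, 0.136, 0.279], [0.457, 0.145, 0.277]]
158 [[0.46, 0.13, 0.274], [0.46, 0.137, 0.273], [0.458, 0.145, 0.272]]
160 [[0.453, 0.132, 0.265], [0.46, 0.138, 0.268], [0.458, 0.145, 0.267]]
162 [[0.457, 0.131, 0.261], [0.457, 0.139, 0.262], [0.454, 0.147, 0.26]]
164 [[0.457, 0.132, 0.256], [0.455, 0.14, 0.255], [0.454, 0.147, 0.255]]
166 [[0.458, 0.132, 0.251], [0.456, 0.14, 0.25], [0.455, 0.147, 0.25]]
168 [[-0.08, 0.243, -0.002], [-0.08, 0.255, -0.002], [-0.078, 0.267, -0.002]]
170 [[-0.061, 0.24, -0.002], [-0.065, 0.253, -0.004], [0.442, 0.151, 0.233]]
172 [[0.449, 0.135, 0.231], [0.447, 0.143, 0.23], [0.443, 0.152, 0.228]]
174 [[0.45, 0.135, 0.226], [0.446, 0.144, 0.224], [0.443, 0.152, 0.222]]
176 [[0.451, 0.135, 0.221], [-0.007, 0.242, -0.002], [-0.012, 0.255, -0.004]]
178 [[0.008, 0.228, -0.002], [0.01, 0.239, -0.001], [0.012, 0.25, -0.001]]
180 [[0.027, 0.225, -0.001], [0.026, 0.237, -0.002], [0.023, 0.248, -0.003]]
[0.431 0.179 0.227]
[0.465 0.091 0.222]
```

By depth, the real fingertip bottom is at z≈0.248, about 39 mm higher than the reported TCP and nose length imply; x and y agree. That explains why both passes went above the blade. I trust the camera, because it gets the blade and lid heights right. I'll check the gripper body's clearance before lowering.

```bash
python3 - <<'E'
from h import *
def cloud(f):
    c=dict(np.load('pics/%s.npz'%f)); z=c['z_map'];v,u=np.mgrid[:420,:560]
    P=((np.stack([u,v,np.ones_like(u)],-1)@np.linalg.inv(c['K']).T*z[...,None]-c['t'])@c['R']); return P,z,u,v
P,z,u,v=cloud('s3')
m=(z>0)&(P[...,2]>.244)&(P[...,2]<.42)&(P[...,1]>.07)&(P[...,1]<.3)&(P[...,0]>.3)
Q=P[m]
for a in np.arange(.245,.42,.01):
    k=Q[(Q[:,2]>=a)&(Q[:,2]<a+.01)]
    if len(k):print('%.3f'%a,len(k),np.r_[k[:,:2].min(0),k[:,:2].max(0)].round(3))
print(r.nose_length, r.read_state()['ee_pos'], r.read_state()['joint_positions'])
P,z,u,v=cloud('t3')
m=(z>0)&(P[...,2]>.25)&(P[...,2]<.36)&(P[...,1]>.08)&(P[...,1]<.3);Q=P[m]
for a in np.arange(.25,.36,.01):
    k=Q[(Q[:,2]>=a)&(Q[:,2]<a+.01)]
    if len(k):print('top %.3f'%a,len(k),np.r_[k[:,:2].min(0),k[:,:2].max(0)].round(3))
E
```

```text
0.245 46 [0.403 0.094 0.532 0.15 ]
0.255 56 [0.404 0.125 0.462 0.149]
0.265 46 [0.404 0.125 0.462 0.15 ]
0.275 33 [0.409 0.125 0.463 0.149]
0.285 29 [0.408 0.125 0.463 0.15 ]
0.305 3 [0.515 0.119 0.517 0.124]
0.315 161 [0.348 0.095 0.522 0.178]
0.325 244 [0.348 0.095 0.522 0.18 ]
0.335 229 [0.342 0.094 0.527 0.179]
0.345 247 [0.342 0.094 0.528 0.181]
0.355 405 [0.335 0.095 0.529 0.18 ]
0.365 124 [0.38  0.11  0.451 0.165]
0.375 111 [0.382 0.112 0.45  0.164]
0.385 101 [0.394 0.111 0.451 0.16 ]
0.395 84 [0.429 0.101 0.451 0.16 ]
0.405 111 [0.392 0.098 0.451 0.175]
0.415 71 [0.384 0.099 0.471 0.171]
0.025 [0.42888758 0.13836182 0.23425621] [-0.8233315  -0.09546397  0.38751784  1.8763052   0.03693228  1.35384123
 -0.38038028]
top 0.250 10 [0.409 0.128 0.456 0.131]
top 0.260 5 [0.408 0.127 0.454 0.131]
top 0.310 2 [0.353 0.097 0.511 0.11 ]
top 0.320 55 [0.348 0.096 0.517 0.118]
top 0.330 473 [0.347 0.096 0.518 0.145]
top 0.340 283 [0.34  0.096 0.524 0.149]
top 0.350 810 [0.339 0.096 0.526 0.177]
```

The body bottom also reads about 38 mm high (0.317 against 0.279), so it is a uniform z bias in the reported TCP. I'll retreat clear of the blade, lower 36 mm (tips ≈0.212, body ≈0.281, above the lid), then press.

```bash
python3 -m creep '[{"x":-0.01,"y":0,"z":0,"spin":0},{"x":-0.03,"y":-0.003,"z":0,"spin":0},{"x":-0.04,"y":-0.005,"z":0,"spin":0},{"x":-0.042,"y":-0.005,"z":0,"spin":0},{"x":-0.042,"y":-0.005,"z":-0.01,"spin":0},{"x":-0.042,"y":-0.005,"z":-0.025,"spin":0},{"x":-0.042,"y":-0.005,"z":-0.034,"spin":0},{"x":-0.042,"y":-0.005,"z":-0.036,"spin":0},{"x":-0.042,"y":-0.005,"z":-0.036,"spin":0}]'; python3 - <<'E'
from h import *
s=snap('scene','s4')
cv2.imwrite('pics/s4c.png',cv2.resize(s['pixels'][110:250,240:420],None,fx=4.4,fy=4.4,interpolation=cv2.INTER_CUBIC))
E
python3 -m creep '[{"x":0.004,"y":0,"z":0,"spin":0},{"x":0.008,"y":0,"z":0,"spin":0},{"x":0.012,"y":0,"z":0,"spin":0},{"x":0.012,"y":0,"z":0,"spin":0}]'
```

```text
time: 7.7
ee_pos: [0.387, 0.1334, 0.1982]
eef_rot: [0.999, 0.032, -0.0, 0.0]
ft_force: [-0.1, -0.3, 0.5]
width: 0.0362
time: 8.25
ee_pos: [0.3992, 0.1333, 0.1983]
eef_rot: [0.999, 0.032, 0.0, 0.0]
ft_force: [0.5, 0.1, -0.5]
width: 0.0358
```

View pics/s4c.png

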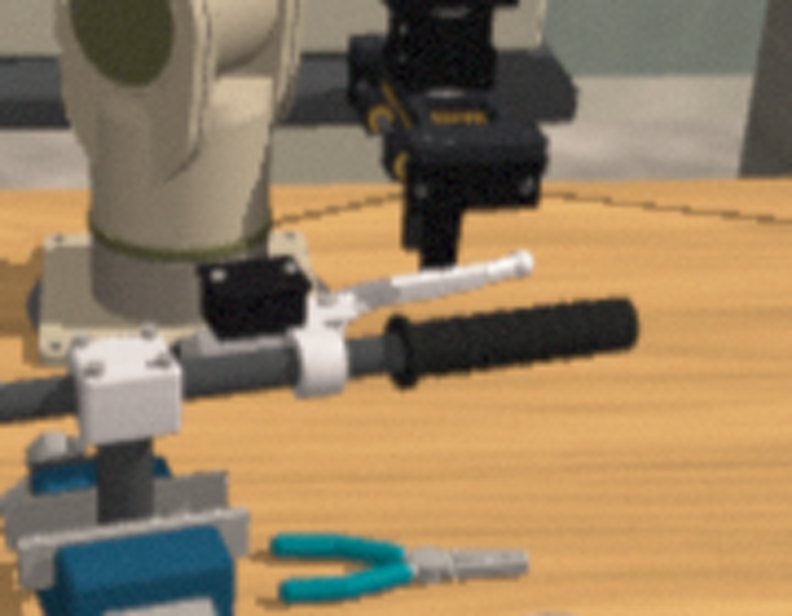

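The finger's lower end is now hidden behind the blade at (435,265), so it sits at the right height on the outside. I'll advance to contact.

```bash
python3 -m creep '[{"x":0.004,"y":0,"z":0,"spin":0},{"x":0.008,"y":0,"z":0,"spin":0},{"x":0.008,"y":0,"z":0,"spin":0}]';python3 -m creep '[{"x":0.002,"y":0.001,"z":0,"spin":0},{"x":0.004,"y":0.002,"z":0,"spin":0},{"x":0.004,"y":0.002,"z":0,"spin":0}]';python3 -m creep '[{"x":0.002,"y":0.001,"z":0,"spin":0},{"x":0.004,"y":0.002,"z":0,"spin":0},{"x":0.004,"y":0.002,"z":0,"spin":0}]'
```

```text
time: 8.62
ee_pos: [0.4071, 0.1334, 0.1982]
eef_rot: [0.999, 0.032, 0.0, 0.0]
ft_force: [-0.3, 0.6, 0.1]
width: 0.036
time: 9.0
ee_pos: [0.4106, 0.1354, 0.1981]
eef_rot: [0.999, 0.033, -0.0, 0.0]
ft_force: [-3.2, -1.3, 1.2]
width: 0.036
time: 9.38
ee_pos: [0.4148, 0.1377, 0.1981]
eef_rot: [0.999, 0.033, -0.0, -0.0]
ft_force: [-4.6, 1.1, 0.1]
width: 0.0358
```

Contact at about 4 N, as expected. I'll press towards the stop.

```bash
python3 -m creep '[{"x":0.004,"y":0.002,"z":0,"spin":0},{"x":0.008,"y":0.004,"z":0,"spin":0},{"x":0.012,"y":0.006,"z":0,"spin":0},{"x":0.016,"y":0.008,"z":0,"spin":0},{"x":0.016,"y":0.008,"z":0,"spin":0}]';for i in 1 2; do python3 -m creep '[{"x":0.001,"y":0,"z":0,"spin":0},{"x":0.002,"y":0,"z":0,"spin":0},{"x":0.002,"y":0,"z":0,"spin":0}]';done
```

```text
time: 10.0
ee_pos: [0.4307, 0.1455, 0.1981]
eef_rot: [0.999, 0.033, -0.0, 0.0]
ft_force: [-4.4, 0.4, 1.2]
width: 0.036
time: 10.38
ee_pos: [0.4323, 0.1459, 0.1981]
eef_rot: [0.999, 0.033, -0.0, -0.0]
ft_force: [-7.1, 2.5, 0.5]
width: 0.036
time: 10.75
ee_pos: [0.434, 0.1463, 0.1981]
eef_rot: [0.999, 0.033, -0.001, -0.0]
ft_force: [-7.0, 2.7, 0.2]
width: 0.0358
```

```bash
for i in 1 2; do python3 -m creep '[{"x":0.001,"y":0,"z":0,"spin":0},{"x":0.002,"y":0,"z":0,"spin":0},{"x":0.002,"y":0,"z":0,"spin":0}]';done
```

```text
time: 11.12
ee_pos: [0.4358, 0.1467, 0.1981]
eef_rot: [0.999, 0.033, -0.001, -0.001]
ft_force: [-8.3, 5.2, 2.1]
width: 0.0358
time: 11.5
ee_pos: [0.4375, 0.1472, 0.1981]
eef_rot: [0.999, 0.034, -0.001, -0.001]
ft_force: [-9.7, 6.0, 1.6]
width: 0.0355
```

```bash
cat > ang.py <<'E'
from h import *
import sys
def lev(c):
    z=c['z_map'];v,u=np.mgrid[:420,:560]
    P=(np.stack([u,v,np.ones_like(u)],-1)@np.linalg.inv(c['K']).T*z[...,None]-c['t'])@c['R']
    m=(z>0)&(abs(P[...,2]-.225)<.009)&(c['pixels'].min(-1)>110)
    d=P[...,:2]-[.4944,.0609]; m&=(np.hypot(*np.moveaxis(d,-1,0))>.115)&(np.hypot(*np.moveaxis(d,-1,0))<.16)&(d[...,1]>.05)
    a=np.arctan2(d[...,1],d[...,0])[m]; return m.sum(),np.median(a),np.median(P[m],0).round(4)
if __name__=='__main__':
    for n in('scene','wrist'):
        c0={'scene':'scene0','wrist':'w1'}[n]; a=lev(dict(np.load('pics/%s.npz'%c0))); b=lev(snap(n,n+sys.argv[1])); print(n,a,b,'angle',a[1]-b[1])
    s=r.read_state();print(s['time'],s['ee_pos'],s['ft_force'])
E
python3 ang.py a
```

```text
scene (np.int64(44), np.float64(2.083544008689687), array([0.4299, 0.1752, 0.2268])) (np.int64(47), np.float64(1.775150325395402), array([0.4683, 0.1885, 0.2271])) angle 0.30839368329428507
wrist (np.int64(518), np.float64(2.1214926697801753), array([0.425 , 0.1758, 0.231 ])) (np.int64(1430), np.float64(1.8148863634634793), array([0.4627, 0.1923, 0.231 ])) angle 0.30660630631669594
11.6 [0.43751624 0.14712499 0.1981249 ] [-9.79737482  6.91740694  0.91250408]
```

The angle reads about 0.307 but is uncertain. I'll advance further until the force clearly climbs.

```bash
for i in 1 2; do python3 -m creep '[{"x":0.001,"y":0,"z":0,"spin":0},{"x":0.002,"y":0.001,"z":0,"spin":0},{"x":0.002,"y":0.001,"z":0,"spin":0}]';done; python3 ang.py b
```

```text
time: 11.98
ee_pos: [0.4389, 0.1476, 0.198]
eef_rot: [0.999, 0.033, -0.002, -0.0]
ft_force: [-12.9, 4.1, 4.1]
width: 0.0358
time: 12.35
ee_pos: [0.4391, 0.1477, 0.1979]
eef_rot: [0.999, 0.033, -0.004, 0.0]
ft_force: [-24.9, -0.9, 13.2]
width: 0.0355
scene (np.int64(44), np.float64(2.083544008689687), array([0.4299, 0.1752, 0.2268])) (np.int64(44), np.float64(1.7568846128509177), array([0.4702, 0.1903, 0.2284])) angle 0.32665939583876935
wrist (np.int64(518), np.float64(2.1214926697801753), array([0.425 , 0.1758, 0.231 ])) (np.int64(1446), np.float64(1.7984258158997157), array([0.4647, 0.1928, 0.231 ])) angle 0.3230668538804595
12.45 [0.43907623 0.14772322 0.19791816] [-25.30036323  -0.87160322  11.81816065]
```

It is hard at the stop: angle about 0.325, and the force jumped to 25 N. I'll ease off by 1 mm, hold for about 1 s, then release to well clear.

```bash
python3 -m creep '[{"x":-0.001,"y":0,"z":0,"spin":0},{"x":-0.001,"y":0,"z":0,"spin":0},{"x":-0.001,"y":0,"z":0,"spin":0},{"x":-0.001,"y":0,"z":0,"spin":0},{"x":-0.001,"y":0,"z":0,"spin":0},{"x":-0.001,"y":0,"z":0,"spin":0},{"x":-0.001,"y":0,"z":0,"spin":0},{"x":-0.001,"y":0,"z":0,"spin":0}]'; python3 ang.py c
```

```text
time: 13.45
ee_pos: [0.439, 0.1477, 0.1979]
eef_rot: [0.999, 0.033, -0.003, 0.0]
ft_force: [-20.0, -0.4, 8.8]
width: 0.0359
scene (np.int64(44), np.float64(2.083544008689687), array([0.4299, 0.1752, 0.2268])) (np.int64(42), np.float64(1.758149513804194), array([0.4701, 0.1888, 0.228 ])) angle 0.325394494885493
wrist (np.int64(518), np.float64(2.1214926697801753), array([0.425 , 0.1758, 0.231 ])) (np.int64(1435), np.float64(1.798829433368605), array([0.4647, 0.1929, 0.231 ])) angle 0.32266323641157024
13.55 [0.43897771 0.1476945  0.19795194] [-19.57874717  -0.69786584   8.84660095]
```

```bash
python3 -m creep '[{"x":-0.008,"y":-0.003,"z":0,"spin":0},{"x":-0.018,"y":-0.007,"z":0,"spin":0},{"x":-0.028,"y":-0.01,"z":0,"spin":0},{"x":-0.037,"y":-0.013,"z":0,"spin":0},{"x":-0.043,"y":-0.014,"z":0,"spin":0},{"x":-0.045,"y":-0.014,"z":0,"spin":0},{"x":-0.045,"y":-0.014,"z":0,"spin":0},{"x":-0.045,"y":-0.014,"z":0,"spin":0},{"x":-0.045,"y":-0.014,"z":0,"spin":0}]'; python3 ang.py d
```

```text
time: 14.68
ee_pos: [0.3971, 0.1334, 0.1983]
eef_rot: [0.999, 0.032, 0.0, 0.0]
ft_force: [0.7, -0.3, 0.2]
width: 0.0359
scene (np.int64(44), np.float64(2.083544008689687), array([0.4299, 0.1752, 0.2268])) (np.int64(46), np.float64(2.0791735891313765), array([0.4311, 0.1748, 0.2268])) angle 0.004370419558310523
wrist (np.int64(518), np.float64(2.1214926697801753), array([0.425 , 0.1758, 0.231 ])) (np.int64(1393), np.float64(2.1225246241324847), array([0.4247, 0.1762, 0.231 ])) angle -0.0010319543523094055
14.775 [0.39700683 0.13339299 0.1982295 ] [ 0.51095226 -0.23825937  0.00318576]
```

The lever is fully out and the fingers are clear of it. Now the second press, to the same end pose.

```bash
python3 -m creep '[{"x":0.006,"y":0.001,"z":0,"spin":0},{"x":0.011,"y":0.001,"z":0,"spin":0},{"x":0.015,"y":0.002,"z":0,"spin":0},{"x":0.019,"y":0.004,"z":0,"spin":0},{"x":0.024,"y":0.007,"z":0,"spin":0},{"x":0.029,"y":0.01,"z":0,"spin":0},{"x":0.034,"y":0.012,"z":0,"spin":0},{"x":0.038,"y":0.013,"z":0,"spin":0},{"x":0.04,"y":0.013,"z":0,"spin":0},{"x":0.042,"y":0.014,"z":0,"spin":0},{"x":0.042,"y":0.014,"z":0,"spin":0}]'; python3 -m creep '[{"x":0.001,"y":0,"z":0,"spin":0},{"x":0.002,"y":0,"z":0,"spin":0},{"x":0.002,"y":0,"z":0,"spin":0}]'; python3 ang.py e
```

```text
time: 16.15
ee_pos: [0.4383, 0.148, 0.198]
eef_rot: [0.999, 0.033, -0.001, -0.0]
ft_force: [-8.0, 2.1, 1.6]
width: 0.0361
time: 16.52
ee_pos: [0.4389, 0.1482, 0.198]
eef_rot: [0.999, 0.033, -0.002, -0.0]
ft_force: [-15.2, 1.1, 5.7]
width: 0.0357
scene (np.int64(44), np.float64(2.083544008689687), array([0.4299, 0.1752, 0.2268])) (np.int64(44), np.float64(1.758961041764701), array([0.4706, 0.1904, 0.2275])) angle 0.324582966924986
wrist (np.int64(518), np.float64(2.1214926697801753), array([0.425 , 0.1758, 0.231 ])) (np.int64(1431), np.float64(1.7986082487269914), array([0.4647, 0.1929, 0.231 ])) angle 0.3228844210531838
16.625 [0.43893675 0.14818454 0.19795275] [-15.31275732   1.99195095   6.51490208]
```

It is at the stop again, with about 15 N. I'll settle, check the rest of the scene, and hand in.

```bash
python3 -m creep '[{"x":0,"y":0,"z":0,"spin":0},{"x":0,"y":0,"z":0,"spin":0},{"x":0,"y":0,"z":0,"spin":0},{"x":0,"y":0,"z":0,"spin":0},{"x":0,"y":0,"z":0,"spin":0},{"x":0,"y":0,"z":0,"spin":0}]'; python3 ang.py f; python3 - <<'E'
from h import *
c=np.load('pics/scenef.npz')['pixels'];d=np.load('pics/scene0.npz')['pixels']
cv2.imwrite('pics/cmp.png',np.vstack([d[150:380,100:420],c[150:380,100:420]]))
E
```

```text
time: 17.38
ee_pos: [0.4389, 0.1482, 0.1979]
eef_rot: [0.999, 0.033, -0.002, -0.0]
ft_force: [-15.5, 1.5, 6.5]
width: 0.0358
scene (np.int64(44), np.float64(2.083544008689687), array([0.4299, 0.1752, 0.2268])) (np.int64(44), np.float64(1.7553406124712492), array([0.4708, 0.1903, 0.2274])) angle 0.32820339621843786
wrist (np.int64(518), np.float64(2.1214926697801753), array([0.425 , 0.1758, 0.231 ])) (np.int64(1430), np.float64(1.7988914370258744), array([0.4647, 0.193 , 0.2309])) angle 0.32260123275430086
17.475 [0.43893498 0.1481689  0.19795901] [-15.22051933   2.07890606   5.65479104]
```

View pics/cmp.png

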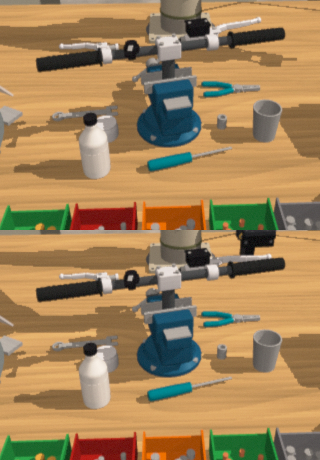

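The before and after views match: pliers, cup, socket, screwdriver, bottle, tin, spanner, clutch lever and throttle are where they were. Only the brake lever has moved, and it is held in.

```bash
python3 -c "
from bench import r
r.close_job()"
```

```text
the job is handed in; nothing more can be done
```

I pressed the brake lever to its stop, held it there for about a second and let it spring right out. I then pressed it in again and handed in with it held there; the hand-in gives no verdict.

| Check | Lever angle from cameras (rad) | Force at wrist (N) |
|---|---|---|
| First press, at the stop | about 0.325 | about 28 at its highest reading, then eased to about 22 for the hold |
| Released | about 0.00 | below 1 |
| Final hold | 0.323 (wrist camera), 0.328 (scene camera) | steady at about 17 |

- **How it was pressed:** I pushed from outside with the back of one finger, the fingers 36 mm open. I saw no sign of the robot touching the grip.
- **Other things:** a before-and-after picture shows the clutch lever, throttle and bench things where they were. I compared these by eye only.
- **Disagreement:** the reported TCP height was about 38 mm lower than where the cameras showed the fingers. My first two approaches therefore passed above the lever without touching it. I corrected the height from the depth images.

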